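Balance the wet paddle across the drying bar

ROBOT

A 6-joint arm with a two-finger parallel gripper is mounted at the origin on the work surface. World frame = base frame: x ahead of the robot, y to its left, z up, the work surface at z = 0. Lengths are in m, angles in rad, forces in N, time in s.
With the tool pointing down it reaches from about 0.425 to 0.95 m from the base axis. Payload 3.5 kg.
Tool frame: the origin (TCP) lies at the very end of the fingers, on their centre line; the grasp point (between the pads) lies 19 mm behind it (env.hold_point_z is the z of the grasp point in the tool frame, in m); z points along the fingers, y is the line along which they close (so a half turn about z gives the same grasp; the last joint's range is limited). The gripper opens to 85 mm and grips with 20 to 120 N. Pads are 22 mm wide; open, the fingers measure 114 mm over their backs; the gripper's body (76 mm by 85 mm) begins 54 mm behind the grasp point. The pads swing forward as they close: fully open they stand 13 mm farther back than shut.
Start: joints at [-1.4, 0.286, 1.577, -0, 1.279, -0.15], TCP at [0.213, -0.641, 0.202] pointing down, gripper open.
Joint ranges: [-2.77, 2.77], [-0.9, 2.22], [0.21, 2.48], [-1.53, 4.67], [0.24, 2.81], [-2.84, 2.84]. Speed limits (rad/s): [2.79, 2.79, 3.14, 3.14, 3.14, 3.14].

INTERFACE

Orientations are given as a unit quaternion [w, x, y, z].
In Python, from plant import env gives the robot as it stands.
- The arm moves only by the tool move_arm, never from a script. Its argument "moves" is a list of rows, each an object of numbers: "tx", "ty", "tz": the shift along the world's x, y, z in mm; "wx", "wy", "wz": the turn, a rotation vector about the world's x, y, z in degrees; "hand": the finger opening in mm, from 0 to 85.4. A call has 1 to 12 rows; each row is the pose to reach, as a shift and turn from the pose commanded when the call began; what a row does not reach only later rows make up. A row lasts 1/8 s, in which the tool goes at most 62.5 mm and 10.7 degrees, less where a joint would pass 70% of its speed; a pose out of reach is approached as far as the arm can. A call with a gripper value outside its range is refused whole. The fingers move at their own pace and stop on an object; "squeeze" is the grip in N (left out, the last holds). Time passes only in rows, so rows that repeat a pose let the fingers close. It gives the time, the measured TCP pose, the force, the opening and the grip force at its end, in the units of the state.
- env.get_state(): the state, without advancing time (a new reading comes with each control period).
- env.get_image(name): name is "scene" or "top" or "wrist"; returns the picture (400x640x3 uint8, red, green, blue); there is no depth.
- env.get_calibration(name): a dict with "camera_matrix" (3x3 intrinsics, pixels), "k1" (the pictures are not rectified: a ray, as slopes to the right and down, at radius r is drawn at 1 + k1 r^2 times it, then the intrinsics apply), "rvec" (rotation vector, rad) and "tvec" (3), from world to camera coordinates, as OpenCV has them. Camera axes: x right, y down, z forward; pixel columns grow to the right and rows downward; lengths in m; the calibration is good to about 2 mm. A picture is of the moment at which its call begins: read the wrist's pose just before it. get_calibration takes no time and is no camera call; for the wrist camera it gives the pose at the moment of the call.
- env.finish_job(): hands the job in; it is judged then, once.
Trained networks look in the newest picture that a camera, given by its name, has taken for a name from the list of things; names that differ only in an ending like _2 or _b are one class to them, and where a whole thing is asked for, a point or a joint stands for the part that bears it (a point fixed in the world has none). Each returns a list of dicts, best first, with "confidence" (0 to 1); they miss things now and then, are a little off and sometimes report something else, mostly with a low value. They report only what shows in the picture. A call takes as long as a camera call. They do not tell look-alikes from the thing itself.
- env.recognise(camera, thing): "pixel" ([column, row] in pixels, amid what is visible of it).
- env.regions_of(camera, thing): "mask" (400x640 bool, what is visible of it) and "pixel" ([column, row] in pixels, amid what is visible of it).
- env.pinpoint(camera, thing): "pixel" ([column, row] in pixels: a listed point, or the origin of a listed thing).
The state is a dict: "t": time; "joint_positions": joint angles; "dq": joint speeds; "joint_efforts": joint torques, N m; "tcp_pos": TCP position; "orientation": TCP orientation; "contact_force": force on the tool from outside, world axes, zero at the start; "wrist_torque": the same for the moment, N m; "finger_gap": finger opening in m; "grasp_force": force on a finger pad.
Only numpy, scipy, OpenCV 4.12 (cv2) and the standard library are available. Lean on these libraries where they do the work, as an engineer would, in place of code of your own. Each camera call takes 0.05 s, during which the arm holds its last target. There are 200 camera calls.

TASK

The freshly washed wooden paddle has been left with its handle lying over the cup warmer. Holding it by the handle, draw it along the steel drying bar, without picking it up off the bar, until the handle is clear of the warmer and you can feel it balance, then let go so that it stays level across the bar on its own and dries with nothing else touching it. Never let the paddle touch the tiles, do not press the soft wet wood hard onto the bar, and leave everything else where it stands.

Things in the scene. Friction and masses are not known exactly. Their poses are not given: they have to be found in the camera images.
- paddle_mid (a point): Middle of the beech paddle's length and width, 10 mm above its flat underside. x runs along the paddle, handle to blade; z up. Handle: straight, 30 mm wide, 20 mm thick, x -200 to +50 mm. Neck x 37 to 67 mm, 44 mm wide, 16 thick. Blade (darker) on to x = +200 mm, 80 mm wide, 14 thick, round-cornered. At the start the blade lies on the drying bar, the handle end on the warmer.
- bar_top (a point): Centre of the flat top of the drying bar, 55 mm above the tiles: a fixed steel bar 150 mm long and only 12 mm wide. The y axis runs along the bar, x across it, away from the warmer; the paddle lies across the bar, along this x.
- rest: The drying rest that carries the bar: two uprights at the bar's ends over a small drip tray (130 x 170 mm, rim 10 mm high), all fixed. Origin on the tiles under the bar's centre, axes as bar_top.
- warmer: Electric cup warmer, fixed: black housing, flat stainless top 170 mm (its x) by 260 mm (its y), 55 mm above the tiles, level with the bar. Origin under its centre on the tiles. Its edge nearest the bar is 280 mm from the bar's centre line: the handle is clear of it once paddle_mid is less than 74 mm short of the bar.
- paddle_end (a point): The tip of the handle, on the centre line, 10 mm above the underside (paddle_mid x = -200 mm). The last 40 mm of the handle is a steel cap of the same section.
- paddle: The whole paddle, 400 mm long, 0.17 to 0.51 kg, underside one flat plane; origin at its middle on the underside, axes as paddle_mid. Its blade has soaked up an unknown amount of water and its steel cap may be hollow or nearly solid, so its balance point is unknown: on the centre line, anywhere between x = -92 and x = +62 mm.
- cup: Brown glazed espresso cup with a handle, 62 mm across, 56 mm high, standing on the warmer beside the paddle's handle. Origin under its centre. A bystander.
- funnel: Moka funnel filter, aluminium, standing on its 66 mm rim with its stem up, 75 mm high, near the paddle's handle. Origin under its centre. A bystander.
- moka_low: Lower of two stacked aluminium moka pot bottoms, 92 mm across the foot, 66 mm high, near the blade. Origin under its centre. A bystander.
- moka_top: Upper of the two stacked moka pot bottoms, same shape, its foot on the rim of the lower one; the stack is 132 mm high. A bystander.
- tin: Coffee tin with a red band, 84 mm across, 120 mm high. Origin under its centre. A bystander.
- jug: Small steel milk jug, 80 mm across, 85 mm high, with a wire handle. Origin under its centre. A bystander.
- timer: Plastic timer dial on a magnetic base, 52 mm across, 35 mm high, fixed on a corner of the warmer. Origin under its centre.
- blade_tip (a point): The tip of the paddle's blade, on the centre line, half-way up its thickness, 7 mm above the underside (paddle_mid x = +200 mm).
There are look-alikes about, which are no part of the job. What is shaped like the rest but orange is not meant.

How it is judged:
On the way:
1. the paddle, held in the fingers, has been drawn clear of the warmer (x of paddle_mid in the frame of bar_top above -0.074 m and contact force between paddle and warmer below 0.05 N and contact force between the fingers and paddle above 0.5 N), for 0.2 s.
At the end, for the whole second after the job is handed in: The paddle lies across the bar (within 20 degrees of square), level within 5 degrees and still but for a slight rocking, borne by the drying rest alone: handle end clear of the warmer, neither end on the tiles, fingers off it (angle between paddle_mid's own z axis and vertical below 0.09 rad and z of paddle_mid in the frame of bar_top between 0.004 and 0.02 m and angle between the x axis of paddle_mid and the x axis of bar_top, either way round below 0.35 rad and contact force between paddle and rest above 0.8 N and contact force between paddle and warmer below 0.05 N and contact force between the fingers and paddle below 0.05 N and x of paddle_end in the frame of bar_top above -0.276 m and linear speed of paddle below 0.03 m/s and angular speed of paddle below 0.5 rad/s); the robot touches nothing.
It fails at once if an end of the paddle comes down on the tiles (height (world z) of paddle_end below 0.013 m or height (world z) of blade_tip below 0.01 m).
It fails at once if the paddle is pressed on the bar with more than 20 N (contact force between paddle and rest above 20 N).
It fails at once if the paddle is picked up off the bar (its middle more than 30 mm above where it lay) (height (world z) of paddle_mid above 0.095 m).
It fails at once if the cup or the funnel is moved more than 15 mm (distance of any of cup, funnel from where it was at the start of the episode above 0.015 m).
It fails at once if a moka bottom, the tin or the jug is moved more than 15 mm (distance of any of moka_low, moka_top, tin, jug from where it was at the start of the episode above 0.015 m).
It also fails if it takes over 64 s, if anything falls off the work surface, if the arm or the gripper's body presses on something with over 40 N, if the wrist force passes 120 N, or if a joint passes its speed limit or range.

## Working session

There is one attempt and no reset: what is moved stays moved. The work goes in short steps, Python scripts to look and compute and a tool call to move; the robot and the scene stay as the last step left them, time stands still between calls to the robot, and variables do not carry over. Pictures are saved under pics/ and viewed, at most 10 in all, crops included, and the job is handed in when it is done.

Besides the shell and the picture viewer there is one more tool, called as a command line: name --argument value ..., lists and objects as JSON in quotes. move_arm: Moves the arm, as the interface text tells. Its arguments: {"type":"object","properties":{"moves":{"type":"array","items":{"type":"object","properties":{"tx":{"type":"number"},"ty":{"type":"number"},"tz":{"type":"number"},"wx":{"type":"number"},"wy":{"type":"number"},"wz":{"type":"number"},"hand":{"type":"number"}}}},"squeeze":{"type":"number"}},"required":["moves"]}

```bash
mkdir -p pics
cat > h.py <<'E'
import numpy as np, cv2
from plant import env
def ray(cam,px,cal=None):
    c=cal or env.get_calibration(cam); K=np.array(c["camera_matrix"]); k=c["k1"]
    u=(px[0]-K[0,2])/K[0,0]; v=(px[1]-K[1,2])/K[1,1]
    rd=np.hypot(u,v); r=rd
    for _ in range(20): r=rd/(1+k*r*r)
    s=r/rd if rd>0 else 1
    R,_=cv2.Rodrigues(np.array(c["rvec"],float)); t=np.array(c["tvec"],float).ravel()
    return -R.T@t, R.T@np.array([u*s,v*s,1.])
def onz(cam,px,z,cal=None):
    o,d=ray(cam,px,cal); return o+d*(z-o[2])/d[2]
def save(cam,name):
    im=env.get_image(cam); cv2.imwrite(f"pics/{name}.png",cv2.cvtColor(im,cv2.COLOR_RGB2BGR)); return im
E
python3 - <<'E'
from h import *
Z=dict(paddle_mid=.065,bar_top=.055,paddle_end=.065,blade_tip=.062,rest=0,warmer=0,cup=.055,funnel=0,moka_low=0,moka_top=.066,tin=0,jug=0,timer=.055)
for cam in("top","scene"):
    save(cam,cam)
    for n,z in Z.items():
        for r in env.pinpoint(cam,n)[:2]:
            print(cam,n,np.round(r["pixel"]),round(r["confidence"],2),np.round(onz(cam,r["pixel"],z),3))
print(env.hold_point_z,env.get_state())
E
```

```text
top paddle_mid [259. 196.] 0.59 [0.55  0.074 0.065]
top bar_top [297. 113.] 0.92 [ 0.78  -0.024  0.055]
top bar_top [211. 197.] 0.74 [0.549 0.206 0.055]
top paddle_end [335. 204.] 0.57 [ 0.53  -0.127  0.065]
top blade_tip [185. 189.] 0.57 [0.568 0.275 0.062]
top blade_tip [260. 196.] 0.53 [0.55  0.073 0.062]
top rest [214. 195.] 0.84 [0.558 0.211 0.   ]
top rest [294. 124.] 0.56 [ 0.763 -0.012  0.   ]
top warmer [344. 215.] 0.78 [ 0.504 -0.155  0.   ]
top cup [349. 183.] 0.71 [ 0.589 -0.166  0.055]
top cup [462. 196.] 0.33 [ 0.553 -0.471  0.055]
top funnel [246. 239.] 0.61 [0.437 0.118 0.   ]
top moka_low [219. 136.] 0.76 [0.728 0.203 0.   ]
top moka_top [207. 133.] 0.92 [0.721 0.219 0.066]
top tin [463. 196.] 0.75 [ 0.56  -0.497  0.   ]
top jug [168. 272.] 0.84 [0.341 0.34  0.   ]
top jug [216. 141.] 0.26 [0.715 0.209 0.   ]
top timer [359. 253.] 0.7 [ 0.402 -0.19   0.055]
scene paddle_mid [357. 176.] 0.87 [0.554 0.075 0.065]
scene bar_top [404. 220.] 0.66 [ 0.771 -0.022  0.055]
scene bar_top [373. 160.] 0.61 [0.546 0.197 0.055]
scene paddle_end [315. 208.] 0.95 [ 0.527 -0.131  0.06
[... 633 characters left out ...]
_positions': array([-1.39998272e+00,  2.86290767e-01,  1.57670512e+00,  1.10618888e-05,
        1.27860326e+00, -1.50010665e-01]), 'dq': array([ 0.00053274,  0.00214193, -0.00114295,  0.0019922 ,  0.00163644,
       -0.00087793]), 'joint_efforts': array([-1.38084280e-03, -4.05953479e+01, -2.92932719e+01, -2.25022832e-04,
        5.84796271e-04,  2.82151113e-06]), 'tcp_pos': array([ 0.21288172, -0.64053407,  0.20172825]), 'orientation': array([-3.29926559e-06,  9.87161793e-01,  1.59723491e-01,  5.26247526e-06]), 'contact_force': array([-0.11528   ,  0.06286844, -0.45971146]), 'wrist_torque': array([-0.03818502,  0.00173317,  0.00497578]), 'grasp_force': 0.0, 'finger_gap': 0.08538432878568188}
```

View pics/top.png

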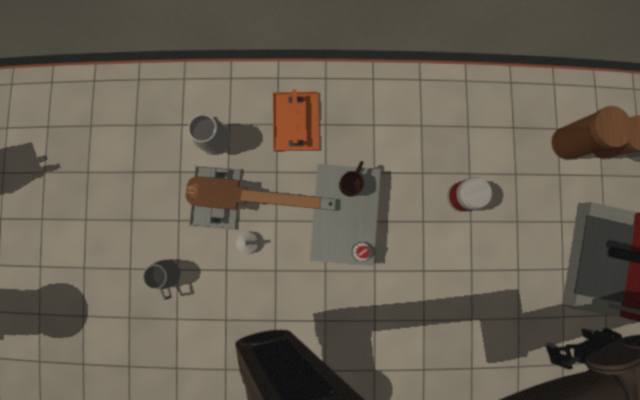

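View pics/scene.png

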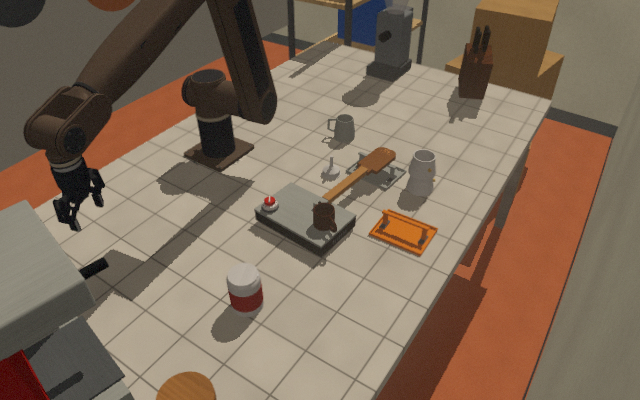

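The top view shows the paddle with its blade on the grey rest near (214,195) and its handle cap on the warmer at (335,204). The orange rest near (297,120) is the look-alike. The scene view agrees. The paddle points along +y, with the bar at about (0.548, 0.203). I'll go above the handle, just off the warmer.

move_arm --moves '[{"tx": 30, "ty": 54, "wz": 6}, {"tx": 60, "ty": 107, "wz": 12}, {"tx": 90, "ty": 161, "wz": 18}, {"tx": 120, "ty": 215, "wz": 24}, {"tx": 150, "ty": 268, "wz": 30}, {"tx": 180, "ty": 322, "wz": 37}, {"tx": 210, "ty": 376, "wz": 43}, {"tx": 240, "ty": 429, "wz": 49}, {"tx": 270, "ty": 483, "wz": 55}, {"tx": 300, "ty": 537, "wz": 61}, {"tx": 329, "ty": 590, "wz": 67}, {"tx": 329, "ty": 590, "wz": 67}]' --squeeze 30

```text
validation failed for argument at $.mo...
```

Run:
```python
from h import *
s=env.get_state();print(s["t"],s["tcp_pos"],s["orientation"],s["contact_force"],s["wrist_torque"])
im=save("wrist","w1")
Z=dict(paddle_mid=.065,bar_top=.055,paddle_end=.065,blade_tip=.062,rest=0,warmer=0,cup=.055,funnel=0)
for n,z in Z.items():
    for r in env.pinpoint("wrist",n)[:2]:
        print(n,np.round(r["pixel"]),round(r["confidence"],2),np.round(onz("wrist",r["pixel"],z),4))
for c in("wrist","top"):
  env.get_image(c)
  for r in env.regions_of(c,"paddle")[:1]:
    m=r["mask"]; ys,xs=np.nonzero(m)
    P=np.array([onz(c,p,.073,env.get_calibration(c))[:2] for p in np.c_[xs,ys][::max(1,len(xs)//600)]])
    b=P[(P[:,1]<0.10)]; f=np.polyfit(b[:,1],b[:,0],1); print(c,"handle line x=",f, "y range",P[:,1].min(),P[:,1].max())
```

```text
1.4 [ 0.21288172 -0.64053407  0.20172825] [-3.29926559e-06  9.87161793e-01  1.59723491e-01  5.26247526e-06] [-0.11528     0.06286844 -0.45971146] [-0.03818502  0.00173317  0.00497578]
top handle line x= [0.08387704 0.54145767] y range -0.12612303118287854 0.26902609582582915
```

View pics/w1.png

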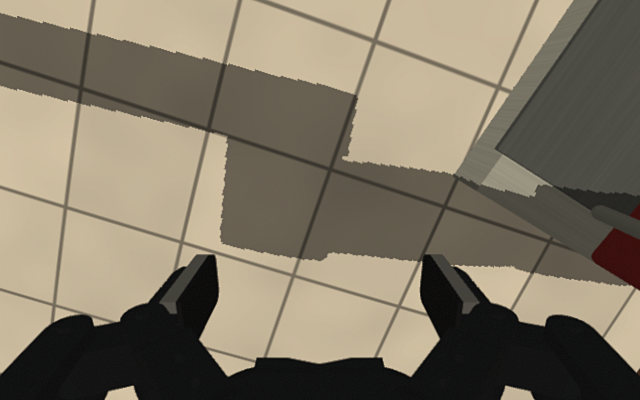

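The wrist picture shows only tiles and the press corner because the move was refused: the row format was invalid. I'll give every field.

move_arm --moves '[{"tx": 30, "ty": 54, "tz": 0, "wx": 0, "wy": 0, "wz": 6, "hand": 85}, {"tx": 60, "ty": 107, "tz": 0, "wx": 0, "wy": 0, "wz": 12, "hand": 85}, {"tx": 90, "ty": 161, "tz": 0, "wx": 0, "wy": 0, "wz": 18, "hand": 85}, {"tx": 120, "ty": 215, "tz": 0, "wx": 0, "wy": 0, "wz": 24, "hand": 85}, {"tx": 150, "ty": 268, "tz": 0, "wx": 0, "wy": 0, "wz": 30, "hand": 85}, {"tx": 180, "ty": 322, "tz": 0, "wx": 0, "wy": 0, "wz": 37, "hand": 85}, {"tx": 210, "ty": 376, "tz": 0, "wx": 0, "wy": 0, "wz": 43, "hand": 85}, {"tx": 240, "ty": 429, "tz": 0, "wx": 0, "wy": 0, "wz": 49, "hand": 85}, {"tx": 270, "ty": 483, "tz": 0, "wx": 0, "wy": 0, "wz": 55, "hand": 85}, {"tx": 300, "ty": 537, "tz": 0, "wx": 0, "wy": 0, "wz": 61, "hand": 85}, {"tx": 329, "ty": 590, "tz": 0, "wx": 0, "wy": 0, "wz": 67, "hand": 85}, {"tx": 329, "ty": 590, "tz": 0, "wx": 0, "wy": 0, "wz": 67, "hand": 85}]' --squeeze 30

```text
t: 3.55
tcp_pos: [0.543, -0.047, 0.2019]
orientation: [0.0, 0.733, 0.68, 0.0]
contact_force: [-0.0, -0.1, -0.7]
finger_gap: 0.0849
grasp_force: 0.0
```

Run:
```python
from h import *
s=env.get_state();print(s["t"],s["tcp_pos"],s["orientation"],s["contact_force"],s["wrist_torque"])
im=save("wrist","w2")
Z=dict(paddle_mid=.065,bar_top=.055,paddle_end=.065,blade_tip=.062,rest=0,warmer=0,cup=.055,funnel=0)
for n,z in Z.items():
    for r in env.pinpoint("wrist",n)[:2]:
        print(n,np.round(r["pixel"]),round(r["confidence"],2),np.round(onz("wrist",r["pixel"],z),4))
env.get_image("wrist")
for r in env.regions_of("wrist","paddle")[:1]:
    ys,xs=np.nonzero(r["mask"]); c=env.get_calibration("wrist")
    P=np.array([onz("wrist",p,.073,c)[:2] for p in np.c_[xs,ys][::max(1,len(xs)//600)]])
    b=P[(P[:,1]<0.10)]; f=np.polyfit(b[:,1],b[:,0],1); print("handle line x=",f, "y range",P[:,1].min(),P[:,1].max())
for k in range(4):
    env.get_image("wrist"); s=env.get_state(); print(s["contact_force"],s["wrist_torque"])
```

```text
3.55 [ 0.54300057 -0.04697729  0.20189698] [6.14620957e-06 7.32860840e-01 6.80378457e-01 3.79349053e-04] [-0.03929404 -0.0930622  -0.68024465] [-0.05994958  0.00083502  0.01053291]
paddle_mid [314.  34.] 0.76 [0.5466 0.0717 0.065 ]
bar_top [566. 124.] 0.66 [ 0.771  -0.0199  0.055 ]
bar_top [316.  37.] 0.22 [0.5483 0.0704 0.055 ]
paddle_end [308. 258.] 0.67 [ 0.5239 -0.1307  0.065 ]
paddle_end [366. 282.] 0.21 [ 0.5798 -0.1619  0.065 ]
rest [528. 118.] 0.8 [ 0.7684 -0.0186  0.    ]
warmer [293. 256.] 0.85 [ 0.5017 -0.1584  0.    ]
cup [367. 283.] 0.57 [ 0.5815 -0.169   0.055 ]
cup [188.  13.] 0.44 [0.4432 0.0976 0.055 ]
funnel [189.  12.] 0.82 [0.4262 0.1113 0.    ]
funnel [308. 255.] 0.62 [ 0.5197 -0.1589  0.    ]
handle line x= [0.08852132 0.54090488] y range -0.12413178134959693 0.09524619946191935
[-0.23576291  0.48581578 -1.15742858] [ 0.01568985 -0.00296417  0.00015722]
[-0.60273614  0.41461624  0.06444318] [ 0.05031837 -0.0253097  -0.00307327]
[-0.96261477 -0.30963568 -0.09501056] [-0.01899269  0.01151173  0.03279954]
[ 0.13069388 -0.41563585  0.52330484] [ 0.01667135  0.00828374 -0.00937251]
```

View pics/w2.png

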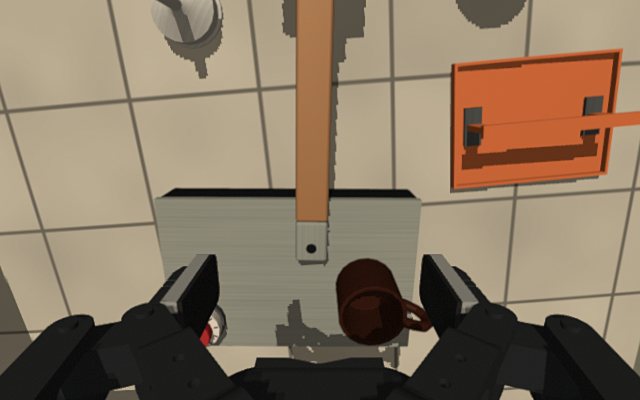

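The wrist view shows the handle at columns 296-330, its cap end at (311,262), the warmer edge at row 190 and the cup at (370,300). The tool is centred within about 6 mm. The grip spot is clear of both the warmer and the cup, so I'll descend and grip.

move_arm --moves '[{"tx": -6, "ty": 0, "tz": -40, "wx": 0, "wy": 0, "wz": -0.8, "hand": 85}, {"tx": -6, "ty": 0, "tz": -80, "wx": 0, "wy": 0, "wz": -0.8, "hand": 85}, {"tx": -6, "ty": 0, "tz": -115, "wx": 0, "wy": 0, "wz": -0.8, "hand": 85}, {"tx": -6, "ty": 0, "tz": -140, "wx": 0, "wy": 0, "wz": -0.8, "hand": 85}, {"tx": -6, "ty": 0, "tz": -154, "wx": 0, "wy": 0, "wz": -0.8, "hand": 85}, {"tx": -6, "ty": 0, "tz": -154, "wx": 0, "wy": 0, "wz": -0.8, "hand": 85}]'

```text
t: 5.05
tcp_pos: [0.5353, -0.0503, 0.047]
orientation: [-0.001, 0.74, 0.673, -0.0]
contact_force: [-0.3, 0.5, -0.1]
finger_gap: 0.0849
grasp_force: 0.0
```

```bash
cat >> h.py <<'E'
def rd(n):
    L=[]
    for _ in range(n):
        env.get_image("wrist"); s=env.get_state()
        L.append(np.r_[s["contact_force"],s["wrist_torque"],s["joint_efforts"]])
    L=np.array(L); s=env.get_state()
    print("t",s["t"],"tcp",np.round(s["tcp_pos"],4),"q",np.round(s["orientation"],4),"gap",round(s["finger_gap"],4),"grip",round(s["grasp_force"],1))
    for nm,i in(("F",slice(0,3)),("M",slice(3,6)),("eff",slice(6,12))):
        print(nm,np.round(L[:,i].mean(0),4),"sd",np.round(L[:,i].std(0),4))
    print("q",np.round(s["joint_positions"],4))
E
python3 -c "
from h import *
rd(5)"
```

```text
t 5.3 tcp [ 0.5369 -0.0508  0.0492] q [1.100e-03 7.397e-01 6.729e-01 7.000e-04] gap 0.0846 grip 0.0
F [ 0.3232  0.0148 -0.0721] sd [0.2803 0.2566 0.3327]
M [ 0.002  -0.0113 -0.0055] sd [0.0246 0.0266 0.0303]
eff [ 1.20000e-03 -3.07866e+01 -2.41065e+01 -4.00000e-04  8.90000e-03
  0.00000e+00] sd [4.100e-03 2.325e-01 2.440e-01 2.000e-04 7.500e-03 0.000e+00]
q [-0.2826  0.1694  2.0202  0.      0.9492 -0.188 ]
```

move_arm --moves '[{"tx": 0, "ty": 0, "tz": 0, "wx": 0, "wy": 0, "wz": 0, "hand": 60}, {"tx": 0, "ty": 0, "tz": 0, "wx": 0, "wy": 0, "wz": 0, "hand": 40}, {"tx": 0, "ty": 0, "tz": 0, "wx": 0, "wy": 0, "wz": 0, "hand": 26}, {"tx": 0, "ty": 0, "tz": 0, "wx": 0, "wy": 0, "wz": 0, "hand": 20}, {"tx": 0, "ty": 0, "tz": 0, "wx": 0, "wy": 0, "wz": 0, "hand": 20}, {"tx": 0, "ty": 0, "tz": 0, "wx": 0, "wy": 0, "wz": 0, "hand": 20}, {"tx": 0, "ty": 0, "tz": 0, "wx": 0, "wy": 0, "wz": 0, "hand": 20}, {"tx": 0, "ty": 0, "tz": 0, "wx": 0, "wy": 0, "wz": 0, "hand": 20}]' --squeeze 60

```text
t: 6.3
tcp_pos: [0.5359, -0.0506, 0.0477]
orientation: [-0.0, 0.74, 0.673, -0.0]
contact_force: [0.9, -0.2, -0.0]
finger_gap: 0.02
grasp_force: 0.0
```

```bash
python3 -c "
from h import *
rd(4)"
```

```text
t 6.5 tcp [ 0.5359 -0.0505  0.0477] q [-0.      0.7397  0.6729 -0.    ] gap 0.0197 grip 0.0
F [ 0.3865 -0.0183  0.0454] sd [0.2257 0.2136 0.4665]
M [-0.0349  0.0001  0.0017] sd [0.0196 0.0495 0.0081]
eff [ 1.00000e-04 -3.12939e+01 -2.44864e+01 -1.00000e-04  5.00000e-04
 -0.00000e+00] sd [0.0005 0.0004 0.0004 0.     0.0001 0.    ]
q [-0.2826  0.1709  2.0216 -0.      0.949  -0.188 ]
```

The fingers closed to 20 mm with no grip force, so I'll look.

Run:
```python
from h import *
a=save("wrist","w3"); b=env.get_image("scene")
b=cv2.resize(b[130:270,250:450],(800,560),interpolation=cv2.INTER_CUBIC)
cv2.imwrite("pics/s3.png",cv2.cvtColor(b,cv2.COLOR_RGB2BGR))
```

```text
(no output)
```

View pics/w3.png

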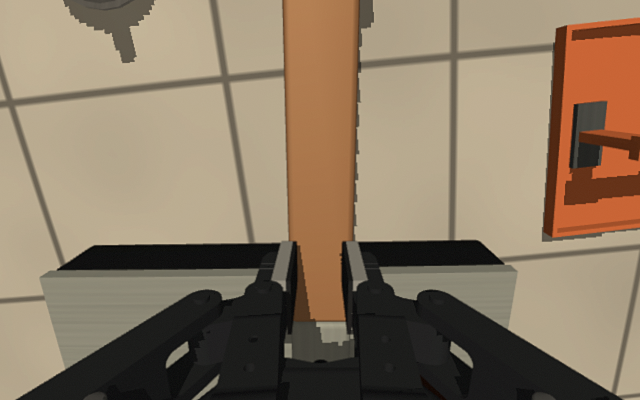

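View pics/s3.png

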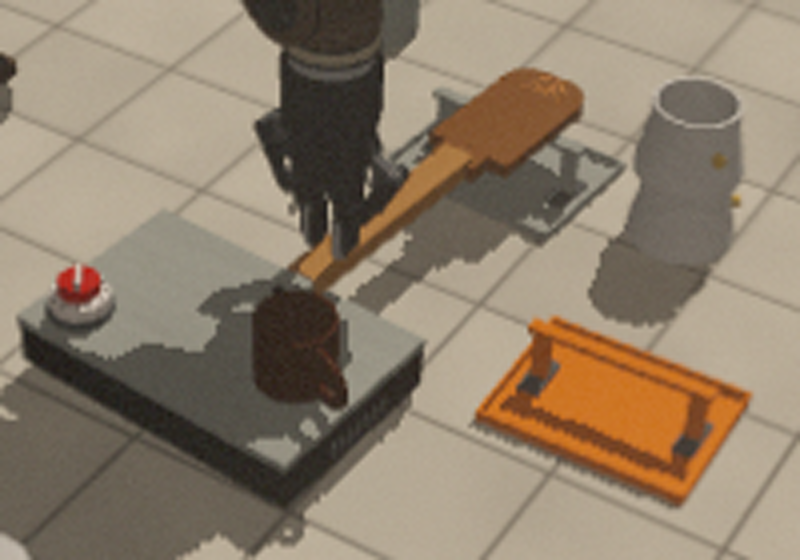

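Run:
```python
from h import *
def proj(cam,p):
    c=env.get_calibration(cam); K=np.array(c["camera_matrix"]); R,_=cv2.Rodrigues(np.array(c["rvec"],float))
    q=R@np.array(p)+np.array(c["tvec"]).ravel(); u=q[:2]/q[2]; u=u*(1+c["k1"]*(u@u)); return np.round(K[:2,:2]@u+K[:2,2],1)
s=env.get_state(); t=s["tcp_pos"]; print(t,s["finger_gap"])
ax=np.array([.9955,-.0944,0])
for z in(0,.019,.03):
  for e in(-.015,-.01,.01,.015):
    p=t+ax*e+[0,0,z]; w=proj("wrist",p); sc=proj("scene",p); print(z,e,w,sc,"crop",(sc-[250,130])*4)
for y in(-.05,0,.05):
  x=.541+.0885*y
  print("handle edges",y,[proj("wrist",[x+e,y,.075]) for e in(-.015,.015)],(proj("scene",[x,y,.075])-[250,130])*4)
```

```text
[ 0.53587886 -0.05053672  0.04772649] 0.02009235965107745
0 -0.015 [291.6 237. ] [328. 197.] crop [312. 268.]
0 -0.01 [300.9 237.1] [329.2 197.6] crop [316.8 270.4]
0 0.01 [338.1 237.1] [334.2 200.2] crop [336.8 280.8]
0 0.015 [347.4 237.1] [335.5 200.8] crop [342.  283.2]
0.019 -0.015 [288.6 252.4] [328.  192.3] crop [312.  249.2]
0.019 -0.01 [298.9 252.5] [329.3 192.9] crop [317.2 251.6]
0.019 0.01 [340.2 252.5] [334.3 195.5] crop [337.2 262. ]
0.019 0.015 [350.5 252.5] [335.6 196.1] crop [342.4 264.4]
0.03 -0.015 [286.5 263. ] [328.  189.5] crop [312. 238.]
0.03 -0.01 [297.5 263. ] [329.3 190.1] crop [317.2 240.4]
0.03 0.01 [341.6 263. ] [334.4 192.7] crop [337.6 250.8]
0.03 0.015 [352.6 263.1] [335.7 193.3] crop [342.8 253.2]
handle edges -0.05 [array([288.6, 261.8]), array([353.5, 256.3])] [328.4 248.4]
handle edges 0 [array([285.1, 153.7]), array([356.2, 147.1])] [367.6 217.2]
handle edges 0.05 [array([281. ,  23.5]), array([359.3,  15.5])] [405.2 187.6]
```

Both views show the closed finger ends hovering at the handle's top, about 25 mm higher than the TCP reading implies: the pads cover the handle edges at (298..345, 241) in the wrist view. I'll open, go lower over free tiles, and close again.

move_arm --moves '[{"tx": 0, "ty": 0, "tz": 0, "wx": 0, "wy": 0, "wz": 0, "hand": 60}, {"tx": 0, "ty": 0, "tz": 0, "wx": 0, "wy": 0, "wz": 0, "hand": 60}, {"tx": 0, "ty": 0, "tz": 0, "wx": 0, "wy": 0, "wz": 0, "hand": 60}, {"tx": 2, "ty": 0, "tz": -8, "wx": 0, "wy": 0, "wz": 0, "hand": 60}, {"tx": 2, "ty": 0, "tz": -18, "wx": 0, "wy": 0, "wz": 0, "hand": 60}, {"tx": 2, "ty": 0, "tz": -18, "wx": 0, "wy": 0, "wz": 0, "hand": 40}, {"tx": 2, "ty": 0, "tz": -18, "wx": 0, "wy": 0, "wz": 0, "hand": 30}, {"tx": 2, "ty": 0, "tz": -18, "wx": 0, "wy": 0, "wz": 0, "hand": 24}, {"tx": 2, "ty": 0, "tz": -18, "wx": 0, "wy": 0, "wz": 0, "hand": 20}, {"tx": 2, "ty": 0, "tz": -18, "wx": 0, "wy": 0, "wz": 0, "hand": 20}, {"tx": 2, "ty": 0, "tz": -18, "wx": 0, "wy": 0, "wz": 0, "hand": 20}]' --squeeze 40

```text
t: 7.98
tcp_pos: [0.5377, -0.0505, 0.0297]
orientation: [-0.0, 0.74, 0.673, -0.0]
contact_force: [-0.5, -0.5, -0.8]
finger_gap: 0.0286
grasp_force: 41.3
```

```bash
python3 -c "
from h import *
rd(3)
im=save('wrist','w4')"
```

```text
t 8.125 tcp [ 0.5377 -0.0505  0.0297] q [-1.000e-04  7.397e-01  6.729e-01 -1.000e-04] gap 0.0288 grip 41.3
F [-0.9855  0.5085 -1.1465] sd [0.24   0.1588 0.4788]
M [0.0376 0.1266 0.1162] sd [0.0072 0.0337 0.0036]
eff [ -0.2085 -32.6105 -24.6898   0.1031  -0.1828   0.1499] sd [0.0107 0.0048 0.0092 0.001  0.0048 0.0037]
q [-0.2816  0.2037  2.0232 -0.      0.915  -0.1871]
```

View pics/w4.png

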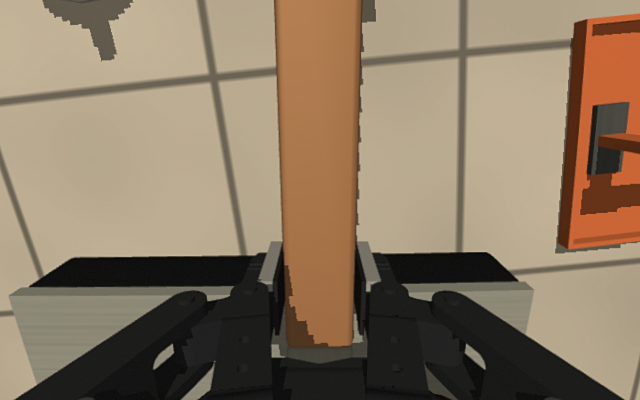

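Now gripped: gap 29 mm at 41 N, with the pads either side of the handle at columns 280 and 360. I'll ease the handle about 1.5 mm up off the warmer, blade still on the bar, then draw it 80 mm along.

move_arm --moves '[{"tx": 0, "ty": 0, "tz": 0.8, "wx": -0.2, "wy": 0, "wz": 0, "hand": 20}, {"tx": 0, "ty": 0, "tz": 1.5, "wx": -0.34, "wy": 0, "wz": 0, "hand": 20}, {"tx": 0.7, "ty": 8, "tz": 1.5, "wx": -0.34, "wy": 0, "wz": 0, "hand": 20}, {"tx": 1.4, "ty": 16, "tz": 1.5, "wx": -0.34, "wy": 0, "wz": 0, "hand": 20}, {"tx": 2.3, "ty": 26, "tz": 1.4, "wx": -0.34, "wy": 0, "wz": 0, "hand": 20}, {"tx": 3.2, "ty": 36, "tz": 1.3, "wx": -0.34, "wy": 0, "wz": 0, "hand": 20}, {"tx": 4.1, "ty": 46, "tz": 1.3, "wx": -0.34, "wy": 0, "wz": 0, "hand": 20}, {"tx": 5.0, "ty": 56, "tz": 1.2, "wx": -0.34, "wy": 0, "wz": 0, "hand": 20}, {"tx": 5.8, "ty": 66, "tz": 1.1, "wx": -0.34, "wy": 0, "wz": 0, "hand": 20}, {"tx": 6.6, "ty": 74, "tz": 1.0, "wx": -0.34, "wy": 0, "wz": 0, "hand": 20}, {"tx": 7.1, "ty": 80, "tz": 1.0, "wx": -0.34, "wy": 0, "wz": 0, "hand": 20}, {"tx": 7.1, "ty": 80, "tz": 1.0, "wx": -0.34, "wy": 0, "wz": 0, "hand": 20}]'

```text
t: 9.68
tcp_pos: [0.545, 0.0303, 0.0307]
orientation: [0.002, 0.74, 0.673, -0.002]
contact_force: [-0.2, 0.8, -0.2]
finger_gap: 0.0293
grasp_force: 41.4
```

```bash
python3 -c "
from h import *
rd(10)
for n,z in (('paddle_mid',.065),('bar_top',.055),('blade_tip',.062),('paddle_end',.065)):
  for c in ('top','scene'):
    if n=='paddle_mid': env.get_image(c)
    for r in env.pinpoint(c,n)[:2]: print(c,n,round(r['confidence'],2),np.round(onz(c,r['pixel'],z),4))
"
```

```text
t 10.175 tcp [0.5449 0.0294 0.0307] q [ 0.0021  0.7398  0.6728 -0.002 ] gap 0.0293 grip 41.4
F [-0.018  0.946 -0.562] sd [0.435  0.6723 0.5234]
M [0.1621 0.0536 0.0105] sd [0.0346 0.0236 0.0165]
eff [-4.67100e-01 -3.27282e+01 -2.42745e+01 -1.67500e-01 -7.74000e-02
  1.17000e-02] sd [0.0549 0.0127 0.0075 0.005  0.0113 0.0039]
q [-0.1291  0.2133  2.0093 -0.0073  0.9184 -0.0298]
top paddle_mid 0.72 [0.5612 0.15   0.065 ]
top paddle_mid 0.52 [0.719  0.2142 0.065 ]
scene paddle_mid 0.97 [0.5517 0.154  0.065 ]
top bar_top 0.98 [ 0.7762 -0.0241  0.055 ]
top bar_top 0.58 [0.551 0.198 0.055]
scene bar_top 0.87 [ 0.7718 -0.0032  0.055 ]
scene bar_top 0.6 [0.5443 0.2157 0.055 ]
top blade_tip 0.67 [0.5791 0.3525 0.062 ]
top blade_tip 0.23 [ 0.5536 -0.4622  0.062 ]
scene blade_tip 0.68 [0.5679 0.3575 0.062 ]
top paddle_end 0.93 [ 0.5385 -0.0487  0.065 ]
top paddle_end 0.68 [0.7135 0.2154 0.065 ]
scene paddle_end 0.88 [ 0.5488 -0.0723  0.065 ]
```

The paddle is drawn clear: its middle is about 50 mm short of the bar, and it is still held. I'll draw 40 mm more and feel the load.

move_arm --moves '[{"tx": 0.7, "ty": 8, "tz": 0, "wx": 0, "wy": 0, "wz": 0, "hand": 20}, {"tx": 1.4, "ty": 16, "tz": -0.1, "wx": 0, "wy": 0, "wz": 0, "hand": 20}, {"tx": 2.1, "ty": 24, "tz": -0.1, "wx": 0, "wy": 0, "wz": 0, "hand": 20}, {"tx": 2.8, "ty": 32, "tz": -0.2, "wx": 0, "wy": 0, "wz": 0, "hand": 20}, {"tx": 3.5, "ty": 40, "tz": -0.2, "wx": 0, "wy": 0, "wz": 0, "hand": 20}, {"tx": 3.5, "ty": 40, "tz": -0.2, "wx": 0, "wy": 0, "wz": 0, "hand": 20}, {"tx": 3.5, "ty": 40, "tz": -0.2, "wx": 0, "wy": 0, "wz": 0, "hand": 20}]'

```text
t: 11.55
tcp_pos: [0.5484, 0.07, 0.0305]
orientation: [0.002, 0.74, 0.673, -0.002]
contact_force: [-0.9, 1.4, -0.2]
finger_gap: 0.0292
grasp_force: 41.4
```

```bash
python3 -c "
from h import *
rd(7)"
```

```text
t 11.9 tcp [0.5484 0.0694 0.0305] q [ 0.0021  0.7398  0.6728 -0.002 ] gap 0.0288 grip 41.4
F [-0.4248  1.0615 -0.0596] sd [0.3607 0.4635 0.2546]
M [ 0.2188  0.0287 -0.0003] sd [0.0222 0.0261 0.0401]
eff [-7.37500e-01 -3.30814e+01 -2.40765e+01 -2.44200e-01 -3.49000e-02
  1.92000e-02] sd [0.0451 0.0033 0.0161 0.0027 0.0106 0.0059]
q [-0.0547  0.2279  1.9919 -0.0072  0.9216  0.0445]
```

move_arm --moves '[{"tx": 0, "ty": -0.5, "tz": 0, "wx": 0, "wy": 0, "wz": 0, "hand": 20}, {"tx": 0, "ty": -1, "tz": 0, "wx": 0, "wy": 0, "wz": 0, "hand": 20}, {"tx": 0, "ty": -1, "tz": 0, "wx": 0, "wy": 0, "wz": 0, "hand": 20}]'

```text
t: 12.28
tcp_pos: [0.5485, 0.0683, 0.0305]
orientation: [0.002, 0.74, 0.673, -0.002]
contact_force: [0.2, 0.8, -0.4]
finger_gap: 0.0289
grasp_force: 41.4
```

```bash
python3 -c "
from h import *
rd(7)"
```

```text
t 12.625 tcp [0.5485 0.0683 0.0305] q [ 0.0023  0.7397  0.6729 -0.0021] gap 0.0287 grip 41.4
F [0.1947 0.3481 0.1864] sd [0.3685 0.4016 0.4319]
M [0.1113 0.0374 0.0158] sd [0.0254 0.0327 0.0214]
eff [-4.19100e-01 -3.30288e+01 -2.40558e+01 -1.19300e-01 -4.79000e-02
  2.08000e-02] sd [0.0888 0.0083 0.0062 0.0292 0.0004 0.0005]
q [-0.0565  0.2277  1.9921 -0.0077  0.9214  0.0427]
```

```bash
cat >> h.py <<'E'
def rs(n,tag):
    for _ in range(n):
        env.get_image("wrist"); s=env.get_state()
        r=np.r_[s["t"],s["tcp_pos"],s["contact_force"],s["wrist_torque"],s["joint_efforts"],s["joint_positions"]]
        open("raw.txt","a").write(tag+" "+" ".join(f"{v:.6f}" for v in r)+"\n")
    print(np.round(r[:4],4),"eff",np.round(r[10:16],3))
E
python3 -c "
from h import *
rs(5,'B')"
```

```text
[12.875   0.5485  0.0683  0.0305] eff [-1.0100e-01 -3.2997e+01 -2.4030e+01 -1.2000e-02 -4.8000e-02  1.9000e-02]
```

move_arm --moves '[{"tx": 0.6, "ty": 7, "tz": 0, "wx": 0, "wy": 0, "wz": 0, "hand": 20}, {"tx": 1.2, "ty": 14, "tz": -0.1, "wx": 0, "wy": 0, "wz": 0, "hand": 20}, {"tx": 1.7, "ty": 20, "tz": -0.1, "wx": 0, "wy": 0, "wz": 0, "hand": 20}, {"tx": 2.0, "ty": 24, "tz": -0.1, "wx": 0, "wy": 0, "wz": 0, "hand": 20}, {"tx": 2.2, "ty": 26, "tz": -0.1, "wx": 0, "wy": 0, "wz": 0, "hand": 20}, {"tx": 2.3, "ty": 27, "tz": -0.1, "wx": 0, "wy": 0, "wz": 0, "hand": 20}, {"tx": 2.4, "ty": 27.7, "tz": -0.1, "wx": 0, "wy": 0, "wz": 0, "hand": 20}, {"tx": 2.4, "ty": 28.2, "tz": -0.1, "wx": 0, "wy": 0, "wz": 0, "hand": 20}, {"tx": 2.4, "ty": 28.6, "tz": -0.1, "wx": 0, "wy": 0, "wz": 0, "hand": 20}, {"tx": 2.4, "ty": 29, "tz": -0.1, "wx": 0, "wy": 0, "wz": 0, "hand": 20}, {"tx": 2.4, "ty": 29, "tz": -0.1, "wx": 0, "wy": 0, "wz": 0, "hand": 20}]'

```text
t: 14.25
tcp_pos: [0.5509, 0.0975, 0.0305]
orientation: [0.002, 0.74, 0.673, -0.002]
contact_force: [0.2, -2.1, 0.7]
finger_gap: 0.0288
grasp_force: 41.5
```

```bash
python3 -c "
from h import *
rs(8,'C');rd(1)"
```

```text
[14.65    0.5509  0.0975  0.0304] eff [ 8.8800e-01 -3.3251e+01 -2.3694e+01  3.1100e-01  1.5000e-02 -2.7000e-02]
t 14.7 tcp [0.5509 0.0975 0.0305] q [ 0.0022  0.7398  0.6729 -0.0019] gap 0.029 grip 41.5
F [-0.4233 -1.6483  1.4866] sd [0. 0. 0.]
M [-0.26    0.0038 -0.0275] sd [0. 0. 0.]
eff [ 8.85500e-01 -3.32486e+01 -2.36843e+01  3.08900e-01  1.90000e-02
 -2.85000e-02] sd [0. 0. 0. 0. 0. 0.]
q [-0.0032  0.2412  1.9756 -0.0074  0.9246  0.0958]
```

```bash
cat > fit.py <<'E'
import numpy as np
tags=[];R=[]
for l in open("raw.txt"):
    a=l.split(); tags.append(a[0]); R.append([float(x) for x in a[1:]])
R=np.array(R); tags=np.array(tags)
t,p,F,M,e,q=R[:,0],R[:,1:4],R[:,4:7],R[:,7:10],R[:,10:16],R[:,16:22]
q23=q[:,1]+q[:,2]; s3,c3=np.sin(q23),np.cos(q23)
Mz=-e[:,5]*1.0
Mz=e[:,5]              # tool z down: ext about down=-eff -> about up=+eff
Mx=(-e[:,3]-c3*0+(-c3)*Mz)/s3  # along arm azimuth
Fx=F[:,0]*0
Fy=(-e[:,0]-Mz)/p[:,0]
g3=-30.93*s3-1.125*c3
d3=e[:,2]-g3
for tg in dict.fromkeys(tags):
    m=tags==tg; print(tg,"y",p[m,1].mean().round(4),"Fs",F[m].mean(0).round(2),"Ms",M[m].mean(0).round(3))
    print(np.c_[Fy,F[:,1],Mx,M[:,0],d3,e[:,4],F[:,2]][m].round(3))
    if m.sum()>3: print(" k=dMx/dFy",np.polyfit(Fy[m],Mx[m],1).round(3))
E
python3 fit.py
```

```text
B y 0.0683 Fs [-0.03  0.47  0.32] Ms [0.015 0.034 0.042]
[[ 0.424  0.215  0.094  0.059 -0.082 -0.048 -0.29 ]
 [ 0.355  0.524  0.078  0.013 -0.078 -0.048  0.005]
 [ 0.287  0.528  0.062  0.038 -0.075 -0.048  0.361]
 [ 0.22   0.195  0.045 -0.002 -0.071 -0.048  0.703]
 [ 0.15   0.865  0.029 -0.034 -0.069 -0.048  0.815]]
 k=dMx/dFy [ 0.238 -0.007]
C y 0.0975 Fs [-0.14 -1.57  0.36] Ms [-0.307 -0.003 -0.027]
[[-1.626e+00 -1.809e+00 -4.280e-01 -3.210e-01  2.590e-01 -1.400e-02
   1.049e+00]
 [-1.609e+00 -1.286e+00 -4.250e-01 -3.350e-01  2.690e-01 -9.000e-03
  -6.000e-02]
 [-1.600e+00 -1.607e+00 -4.220e-01 -3.380e-01  2.780e-01 -5.000e-03
  -9.100e-02]
 [-1.593e+00 -9.110e-01 -4.200e-01 -2.940e-01  2.880e-01 -1.000e-03
   4.770e-01]
 [-1.584e+00 -1.322e+00 -4.170e-01 -2.740e-01  2.990e-01  3.000e-03
   5.350e-01]
 [-1.577e+00 -1.908e+00 -4.150e-01 -2.900e-01  3.080e-01  8.000e-03
   1.470e-01]
 [-1.568e+00 -2.519e+00 -4.130e-01 -3.070e-01  3.180e-01  1.200e-02
   1.530e-01]
 [-1.563e+00 -1.209e+00 -4.100e-01 -3.000e-01  3.250e-01  1.500e-02
   6.920e-01]]
 k=dMx/dFy [0.29  0.042]
```

Effort-based wrench estimates at the three positions are consistent with W ≈ 3.5 N and a balance near TCP y ≈ 0.068 with the handle slightly raised. I'll go back there, level the paddle, and feel it again, first level and then tilted slightly the other way.

move_arm --moves '[{"tx": -0.6, "ty": -7, "tz": 0, "wx": 0, "wy": 0, "wz": 0, "hand": 20}, {"tx": -1.2, "ty": -14, "tz": 0.1, "wx": 0, "wy": 0, "wz": 0, "hand": 20}, {"tx": -1.8, "ty": -21, "tz": 0.1, "wx": 0, "wy": 0, "wz": 0, "hand": 20}, {"tx": -2.3, "ty": -27, "tz": 0, "wx": 0.08, "wy": 0, "wz": 0, "hand": 20}, {"tx": -2.6, "ty": -30, "tz": -0.2, "wx": 0.16, "wy": 0, "wz": 0, "hand": 20}, {"tx": -2.7, "ty": -31.5, "tz": -0.4, "wx": 0.24, "wy": 0, "wz": 0, "hand": 20}, {"tx": -2.8, "ty": -32, "tz": -0.6, "wx": 0.34, "wy": 0, "wz": 0, "hand": 20}, {"tx": -2.8, "ty": -32, "tz": -0.6, "wx": 0.34, "wy": 0, "wz": 0, "hand": 20}, {"tx": -2.8, "ty": -32, "tz": -0.6, "wx": 0.34, "wy": 0, "wz": 0, "hand": 20}, {"tx": -2.8, "ty": -32, "tz": -0.6, "wx": 0.34, "wy": 0, "wz": 0, "hand": 20}, {"tx": -2.8, "ty": -32, "tz": -0.6, "wx": 0.34, "wy": 0, "wz": 0, "hand": 20}, {"tx": -2.8, "ty": -32, "tz": -0.6, "wx": 0.34, "wy": 0, "wz": 0, "hand": 20}]'

```text
t: 16.2
tcp_pos: [0.5481, 0.0654, 0.0298]
orientation: [0.0, 0.74, 0.673, -0.0]
contact_force: [-0.1, -0.8, -0.5]
finger_gap: 0.0289
grasp_force: 41.4
```

```bash
python3 -c "
from h import *
rs(6,'D')"
cat >> fit.py <<'E'
print("tag, y, Fy, Fz, S=W(dc-c')")
D=0.133+0.0683
for i in range(len(t)):
    Fz=(d3[i]-e[i,4])/(.563*s3[i]); d=D-p[i,1]
    print(tags[i],p[i,1].round(4),Fy[i].round(2),Fz.round(2),(Mx[i]-.238*Fy[i]-Fz*d).round(3))
E
python3 fit.py | sed -n '/^tag/,$p'
```

```text
[16.5     0.5481  0.0654  0.0298] eff [  0.332 -32.966 -23.863   0.114   0.04   -0.033]
tag, y, Fy, Fz, S=W(dc-c')
B 0.0683 0.42 -0.07 0.003
B 0.0684 0.35 -0.07 0.002
B 0.0683 0.29 -0.06 0.001
B 0.0683 0.22 -0.05 -0.0
B 0.0683 0.15 -0.05 -0.0
C 0.0975 -1.63 0.61 -0.104
C 0.0975 -1.61 0.62 -0.106
C 0.0975 -1.6 0.63 -0.107
C 0.0975 -1.59 0.64 -0.108
C 0.0975 -1.58 0.66 -0.109
C 0.0975 -1.58 0.67 -0.109
C 0.0975 -1.57 0.68 -0.11
C 0.0975 -1.56 0.69 -0.11
D 0.0654 -0.31 0.03 -0.04
D 0.0654 -0.36 0.03 -0.041
D 0.0654 -0.41 0.04 -0.043
D 0.0654 -0.45 0.04 -0.044
D 0.0654 -0.5 0.05 -0.045
D 0.0654 -0.55 0.05 -0.046
```

move_arm --moves '[{"tx": 0, "ty": 0, "tz": -0.4, "wx": 0.17, "wy": 0, "wz": 0, "hand": 20}, {"tx": 0, "ty": 0, "tz": -0.8, "wx": 0.34, "wy": 0, "wz": 0, "hand": 20}, {"tx": 0, "ty": 0, "tz": -0.8, "wx": 0.34, "wy": 0, "wz": 0, "hand": 20}, {"tx": 0, "ty": 0, "tz": -0.8, "wx": 0.34, "wy": 0, "wz": 0, "hand": 20}, {"tx": 0, "ty": 0, "tz": -0.8, "wx": 0.34, "wy": 0, "wz": 0, "hand": 20}, {"tx": 0, "ty": 0, "tz": -0.8, "wx": 0.34, "wy": 0, "wz": 0, "hand": 20}]'

```text
t: 17.25
tcp_pos: [0.5481, 0.0655, 0.029]
orientation: [-0.002, 0.74, 0.673, 0.002]
contact_force: [-0.4, 1.3, -0.0]
finger_gap: 0.0293
grasp_force: 41.4
```

```bash
python3 -c "
from h import *
rs(6,'E')"; python3 fit.py | sed -n '/^tag/,$p' | grep E; python3 fit.py | grep "Fs"
```

```text
[17.55    0.5481  0.0655  0.029 ] eff [-3.1600e-01 -3.3005e+01 -2.3859e+01 -8.5000e-02  5.1000e-02 -2.6000e-02]
E 0.0655 0.42 -0.02 -0.061
E 0.0655 0.46 -0.02 -0.06
E 0.0655 0.5 -0.03 -0.059
E 0.0655 0.54 -0.03 -0.059
E 0.0655 0.58 -0.03 -0.058
E 0.0655 0.62 -0.03 -0.057
B y 0.0683 Fs [-0.03  0.47  0.32] Ms [0.015 0.034 0.042]
C y 0.0975 Fs [-0.14 -1.57  0.36] Ms [-0.307 -0.003 -0.027]
D y 0.0654 Fs [ 0.24 -0.3   0.46] Ms [-0.125 -0.005 -0.045]
E y 0.0655 Fs [ 0.3   0.64 -0.27] Ms [ 0.027 -0.052 -0.012]
```

```bash
cat >> fit.py <<'E'
def lsq():
    s=np.array([{'A':1,'B':1,'C':1,'E':-1}.get(x[0],0) for x in tags])
    Fz=(d3-e[:,4])/(.563*s3); d=D-p[:,1]
    y=Mx-Fz*d; w=np.array([1/np.sqrt((tags==x).sum()) for x in tags])
    # add means of A and B0,B1 from rd
    ex=[(.0294,.836,.219,-.646),(.0694,1.31,.291,-.165),(.0683,.725,.137,-.11)]
    Y=np.r_[y,[a[2]-a[3]*(D-a[0]) for a in ex]]; S=np.r_[s,1,1,1]; FY=np.r_[Fy,[a[1] for a in ex]]
    dd=np.r_[d,[D-a[0] for a in ex]]; w=np.r_[w,1,1,1]
    for k in (None,.24,.26):
        X=np.c_[FY,dd,-np.ones(len(dd)),S]; yy=Y
        if k: yy=Y-k*FY; X=X[:,1:]
        b,*_=np.linalg.lstsq(X*w[:,None],yy*w,rcond=None); bb=b if k is None else np.r_[k,b]
        print("k,W,Wc,delta",bb.round(4),"c'",(bb[2]/bb[1]).round(4),"balance y",(D-bb[2]/bb[1]).round(4),"rms",np.sqrt(np.mean((X@b-yy)**2)).round(4))
lsq()
E
python3 fit.py | grep delta
```

```text
k,W,Wc,delta [0.2427 3.3501 0.4869 0.034 ] c' 0.1453 balance y 0.056 rms 0.0074
k,W,Wc,delta [0.24   3.4362 0.4979 0.0342] c' 0.1449 balance y 0.0564 rms 0.0078
k,W,Wc,delta [0.26   2.804  0.4168 0.0332] c' 0.1486 balance y 0.0527 rms 0.0125
```

move_arm --moves '[{"tx": 0, "ty": 0, "tz": 0.4, "wx": -0.17, "wy": 0, "wz": 0, "hand": 20}, {"tx": 0, "ty": 0, "tz": 0.8, "wx": -0.34, "wy": 0, "wz": 0, "hand": 20}, {"tx": -0.3, "ty": -4, "tz": 0.8, "wx": -0.34, "wy": 0, "wz": 0, "hand": 20}, {"tx": -0.6, "ty": -7, "tz": 0.8, "wx": -0.34, "wy": 0, "wz": 0, "hand": 20}, {"tx": -0.8, "ty": -9.5, "tz": 0.8, "wx": -0.34, "wy": 0, "wz": 0, "hand": 20}, {"tx": -0.9, "ty": -10.3, "tz": 0.8, "wx": -0.34, "wy": 0, "wz": 0, "hand": 20}, {"tx": -0.9, "ty": -10.3, "tz": 0.8, "wx": -0.34, "wy": 0, "wz": 0, "hand": 20}, {"tx": -0.9, "ty": -10, "tz": 0.8, "wx": -0.34, "wy": 0, "wz": 0, "hand": 20}, {"tx": -0.9, "ty": -10, "tz": 0.8, "wx": -0.34, "wy": 0, "wz": 0, "hand": 20}, {"tx": -0.9, "ty": -10, "tz": 0.8, "wx": -0.34, "wy": 0, "wz": 0, "hand": 20}, {"tx": -0.9, "ty": -10, "tz": 0.8, "wx": -0.34, "wy": 0, "wz": 0, "hand": 20}, {"tx": -0.9, "ty": -10, "tz": 0.8, "wx": -0.34, "wy": 0, "wz": 0, "hand": 20}]'

```text
t: 19.05
tcp_pos: [0.5472, 0.0554, 0.0298]
orientation: [0.0, 0.74, 0.673, -0.0]
contact_force: [-0.5, -1.4, -0.2]
finger_gap: 0.0292
grasp_force: 41.4
```

```bash
python3 -c "
from h import *
rs(5,'G')"; python3 fit.py | sed -n '/^tag/,$p' | grep -E "^[G]|delta";python3 fit.py | grep "Fs"|tail -1
```

```text
[19.3     0.5472  0.0555  0.0298] eff [ 7.1700e-01 -3.2861e+01 -2.3961e+01  2.7900e-01  6.0000e-03 -9.0000e-03]
G 0.0554 -1.26 -0.15 -0.029
G 0.0554 -1.26 -0.14 -0.03
G 0.0554 -1.27 -0.14 -0.03
G 0.0555 -1.28 -0.14 -0.03
G 0.0555 -1.29 -0.13 -0.031
k,W,Wc,delta [0.249  3.1028 0.4574 0.0354] c' 0.1474 balance y 0.0539 rms 0.0087
k,W,Wc,delta [0.24   3.3293 0.489  0.0378] c' 0.1469 balance y 0.0544 rms 0.0127
k,W,Wc,delta [0.26   2.8243 0.4185 0.0326] c' 0.1482 balance y 0.0531 rms 0.0118
G y 0.0554 Fs [-0.27 -1.33 -0.32] Ms [-0.256  0.037 -0.011]
```

move_arm --moves '[{"tx": 0, "ty": -0.2, "tz": 0, "wx": 0, "wy": 0, "wz": 0, "hand": 20}, {"tx": 0, "ty": -0.2, "tz": 0, "wx": 0, "wy": 0, "wz": 0, "hand": 20}, {"tx": 0, "ty": -0.2, "tz": 0, "wx": 0, "wy": 0, "wz": 0, "hand": 20}]'

```text
t: 19.68
tcp_pos: [0.5472, 0.0555, 0.0298]
orientation: [-0.0, 0.74, 0.673, 0.0]
contact_force: [0.9, -0.1, -0.3]
finger_gap: 0.0293
grasp_force: 41.4
```

```bash
python3 -c "
from h import *
rs(5,'H')"; python3 fit.py | sed -n '/^tag/,$p' | grep -E "^[H]|delta";python3 fit.py | grep "Fs"|tail -1
```

```text
[19.925   0.5472  0.0554  0.0298] eff [-3.1900e-01 -3.2963e+01 -2.4021e+01 -9.1000e-02  2.1000e-02 -1.7000e-02]
H 0.0555 0.17 -0.26 -0.01
H 0.0555 0.28 -0.27 -0.008
H 0.0555 0.39 -0.28 -0.005
H 0.0554 0.5 -0.29 -0.003
H 0.0554 0.61 -0.3 -0.002
k,W,Wc,delta [0.2488 3.0914 0.4566 0.036 ] c' 0.1477 balance y 0.0536 rms 0.0083
k,W,Wc,delta [0.24   3.3204 0.4883 0.0381] c' 0.147 balance y 0.0543 rms 0.0119
k,W,Wc,delta [0.26   2.802  0.4166 0.0333] c' 0.1487 balance y 0.0526 rms 0.0112
H y 0.0555 Fs [ 0.15  0.46 -0.51] Ms [ 0.015 -0.021 -0.027]
```

The level reading puts the balance about 2–4 mm farther back. I'll shift it 2.5 mm back, then open the fingers a few millimetres only and watch.

move_arm --moves '[{"tx": -0.1, "ty": -1.3, "tz": 0, "wx": 0, "wy": 0, "wz": 0, "hand": 20}, {"tx": -0.2, "ty": -2.5, "tz": 0, "wx": 0, "wy": 0, "wz": 0, "hand": 20}, {"tx": -0.2, "ty": -2.5, "tz": 0, "wx": 0, "wy": 0, "wz": 0, "hand": 20}, {"tx": -0.2, "ty": -2.3, "tz": 0, "wx": 0, "wy": 0, "wz": 0, "hand": 20}, {"tx": -0.2, "ty": -2.3, "tz": 0, "wx": 0, "wy": 0, "wz": 0, "hand": 20}, {"tx": -0.2, "ty": -2.3, "tz": 0, "wx": 0, "wy": 0, "wz": 0, "hand": 20}]'

```text
t: 20.68
tcp_pos: [0.547, 0.0527, 0.0298]
orientation: [0.0, 0.74, 0.673, -0.0]
contact_force: [0.1, -0.8, 0.3]
finger_gap: 0.029
grasp_force: 41.4
```

```bash
python3 -c "
from h import *
rs(4,'I'); np.save('w_before.npy',env.get_image('wrist'))"; python3 fit.py | sed -n '/^tag/,$p' | grep -E "^[I]|delta"
```

```text
[20.875   0.5469  0.0528  0.0298] eff [  0.611 -32.866 -24.128   0.284  -0.069   0.037]
I 0.0527 -1.09 -0.34 0.011
I 0.0527 -1.17 -0.33 0.005
I 0.0527 -1.2 -0.33 0.005
I 0.0528 -1.19 -0.35 0.005
k,W,Wc,delta [0.2463 3.1978 0.4697 0.0356] c' 0.1469 balance y 0.0544 rms 0.0093
k,W,Wc,delta [0.24   3.332  0.4894 0.0378] c' 0.1469 balance y 0.0544 rms 0.0114
k,W,Wc,delta [0.26   2.9081 0.4271 0.0308] c' 0.1469 balance y 0.0544 rms 0.0145
```

move_arm --moves '[{"tx": 0, "ty": 0, "tz": 0, "wx": 0, "wy": 0, "wz": 0, "hand": 34}, {"tx": 0, "ty": 0, "tz": 0, "wx": 0, "wy": 0, "wz": 0, "hand": 36}]'

```text
t: 21.18
tcp_pos: [0.5471, 0.0531, 0.0299]
orientation: [-0.0, 0.74, 0.673, 0.0]
contact_force: [-0.7, 0.4, -0.7]
finger_gap: 0.0361
grasp_force: 0.0
```

```bash
cat > w.py <<'E'
from h import *
a=np.load('w_before.npy'); s=env.get_state(); print(s['t'],s['finger_gap'],s['grasp_force'])
for i in range(3):
    b=env.get_image('wrist')
    out=[]
    for r in (10,60,110,160):
        w=[]
        for im in(a,b):
            g=im[r].astype(int); m=(g[:,0]-g[:,2]>60)&(np.arange(640)>200)&(np.arange(640)<440); x=np.nonzero(m)[0]; w.append((x.min(),x.max(),len(x)))
        out.append(w)
    print(out)
E
python3 w.py
```

```text
21.175 0.03613480834858212 0.0
[[(np.int64(276), np.int64(360), 85), (np.int64(275), np.int64(360), 86)], [(np.int64(277), np.int64(359), 83), (np.int64(277), np.int64(358), 82)], [(np.int64(279), np.int64(358), 80), (np.int64(279), np.int64(357), 79)], [(np.int64(281), np.int64(356), 76), (np.int64(281), np.int64(356), 76)]]
[[(np.int64(276), np.int64(360), 85), (np.int64(275), np.int64(360), 86)], [(np.int64(277), np.int64(359), 83), (np.int64(277), np.int64(359), 83)], [(np.int64(279), np.int64(358), 80), (np.int64(279), np.int64(357), 79)], [(np.int64(281), np.int64(356), 76), (np.int64(280), np.int64(356), 77)]]
[[(np.int64(276), np.int64(360), 85), (np.int64(275), np.int64(360), 86)], [(np.int64(277), np.int64(359), 83), (np.int64(277), np.int64(359), 83)], [(np.int64(279), np.int64(358), 80), (np.int64(279), np.int64(357), 79)], [(np.int64(281), np.int64(356), 76), (np.int64(280), np.int64(356), 77)]]
```

The paddle has stayed put 0.25 s after release. I'll wait briefly, check again, then open wider and rise.

move_arm --moves '[{"tx": 0, "ty": 0, "tz": 0, "wx": 0, "wy": 0, "wz": 0, "hand": 37}, {"tx": 0, "ty": 0, "tz": 0, "wx": 0, "wy": 0, "wz": 0, "hand": 38}, {"tx": 0, "ty": 0, "tz": 0, "wx": 0, "wy": 0, "wz": 0, "hand": 38}]'

```text
t: 21.7
tcp_pos: [0.547, 0.0529, 0.0298]
orientation: [-0.0, 0.74, 0.673, 0.0]
contact_force: [-0.2, -0.1, 0.2]
finger_gap: 0.0381
grasp_force: 0.0
```

```bash
python3 w.py | tail -1
```

```text
[[(np.int64(276), np.int64(360), 85), (np.int64(276), np.int64(360), 85)], [(np.int64(277), np.int64(359), 83), (np.int64(277), np.int64(359), 83)], [(np.int64(279), np.int64(358), 80), (np.int64(279), np.int64(358), 80)], [(np.int64(281), np.int64(356), 76), (np.int64(281), np.int64(356), 76)]]
```

The paddle is balanced and still. I'll open wide and rise straight up.

move_arm --moves '[{"tx": 0, "ty": 0, "tz": 0, "wx": 0, "wy": 0, "wz": 0, "hand": 55}, {"tx": 0, "ty": 0, "tz": 0, "wx": 0, "wy": 0, "wz": 0, "hand": 60}, {"tx": 0, "ty": 0, "tz": 0, "wx": 0, "wy": 0, "wz": 0, "hand": 60}, {"tx": 0, "ty": 0, "tz": 10, "wx": 0, "wy": 0, "wz": 0, "hand": 60}, {"tx": 0, "ty": 0, "tz": 30, "wx": 0, "wy": 0, "wz": 0, "hand": 60}, {"tx": 0, "ty": 0, "tz": 60, "wx": 0, "wy": 0, "wz": 0, "hand": 60}, {"tx": 0, "ty": 0, "tz": 100, "wx": 0, "wy": 0, "wz": 0, "hand": 60}, {"tx": 0, "ty": 0, "tz": 140, "wx": 0, "wy": 0, "wz": 0, "hand": 60}, {"tx": 0, "ty": 0, "tz": 170, "wx": 0, "wy": 0, "wz": 0, "hand": 60}, {"tx": 0, "ty": 0, "tz": 170, "wx": 0, "wy": 0, "wz": 0, "hand": 60}]'

```text
t: 23.1
tcp_pos: [0.549, 0.0528, 0.204]
orientation: [0.003, 0.74, 0.673, 0.003]
contact_force: [0.1, -0.0, 0.3]
finger_gap: 0.0599
grasp_force: 0.0
```

Run:
```python
from h import *
a=save("scene","s5")[100:270,230:470]
cv2.imwrite("pics/s5c.png",cv2.cvtColor(cv2.resize(a,(720,510)),cv2.COLOR_RGB2BGR))
print(env.get_state()["contact_force"])
```

```text
[0.42340239 0.77916775 0.75897078]
```

View pics/s5c.png

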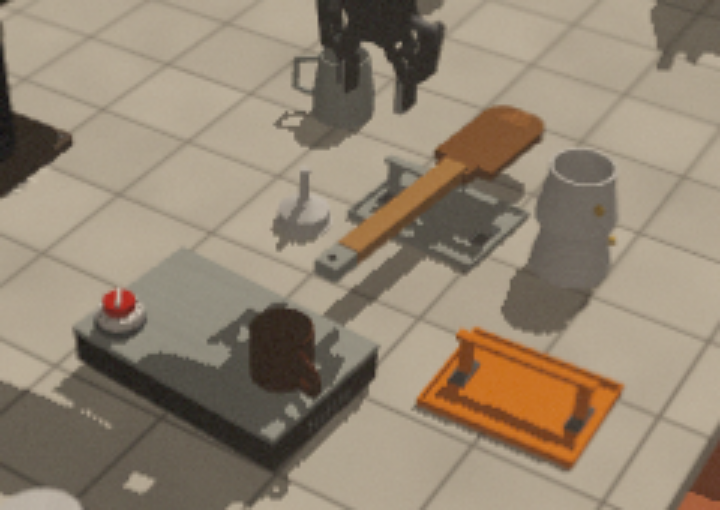

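The paddle lies level across the bar, with its cap end at (335,258) clear of the warmer and the gripper well above it; everything else stands where it was. I'll hand the job in.

```bash
python3 -c "
from plant import env
print(env.finish_job())"
```

```text
the job is handed in; nothing more can be done
None
```

The job is handed in: the paddle was drawn along the bar clear of the warmer, balanced by feel and released, and the last picture shows it lying level across the bar with nothing else touching it; the verdict was not reported back.

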